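# Hang the cutlery drainer back on its drying stand

### The job

The washed cutlery drainer stands on the worktop: hang it back on its drying stand, both keyholes of its back plate over the two studs of the steel hanger plate, and let it down until it hangs level on the studs with its back flat against the plate. The hanger plate is clamped at a different height each time, and this height has to be found by touch or by sight. Leave the drainer hanging by itself, and do not knock over or shove the mug, the glass or the lemon.

Things in the scene. Friction and masses are not known exactly. Their poses are not given: they have to be found in the camera images.
- drainer: Loose cutlery drainer, 0.2 to 0.4 kg: dark green open slotted basket, 84 deep (x) x 130 wide (y), rim 100 mm up, with a wooden carrying bar over it. Origin at the centre of its underside, z up, +x towards its back plate. The back plate is 4 mm thick, rear face at x = +42, top edge 126 mm up; nothing sticks out behind it. Two keyholes in it at y = +40 and -40.
- drainer_bar (a point): Middle of the drainer's wooden carrying bar, 150 mm above the underside, x = y = 0; axes as the drainer's. The bar runs along y, is flat-sided, 10 mm thick in x, 16 mm high (142 to 158 up), free over 120 mm between two steel side arms. Nothing else stands above the rim but the back plate, 38 mm behind.
- keyhole_left (a point): Centre of the wide lower opening of the keyhole at y = +40, on the plate's rear face (x = 42), 88 mm above the underside; axes as the drainer's. The opening is 17 mm wide and high with cut corners. From it a slot 10.5 mm wide runs straight up and ends 110 mm above the underside.
- keyhole_right (a point): The same for the equal keyhole at y = -40.
- stand: Fixed drying stand: grey drip tray 172 (x) x 250 (y) x 14 mm, origin at the centre of its underside, z up, front towards -x. Two upright 12 mm steel tubes at x = +56, y = +106 and -106, with caps to 254 mm. A steel hanger plate 186 wide, 76 high is clamped between them at an unreported height. The hung drainer heads as the stand does, origin near x = +2, y = 0 of it.
- plate_line (a point): Point at worktop height plumb under the middle of the hanger plate's flat front face (stand x = +45, y = 0); axes as the stand's. The face looks to -x. The plate's top is a level flange, 16 mm deep (x = 0 to +16 here), 186 wide, its upper surface 15 mm above the studs' axes, nothing above it. HEIGHT NOT REPORTED: find it by sight or by touching the flange.
- stud_line (a point): Point at worktop height plumb under the root of the left stud (y = +40 from plate_line; the right one at y = -40). The level studs point to -x from the face: neck 8 mm thick, 6.5 long, then a domed head 14 thick, 7 long. Their axes lie 168 to 218 mm above the worktop. Push the openings over the heads to the face, then let the drainer down 18 mm; the necks then carry it at the slots' upper ends.
- mug: White mug with blue lines, 84 mm across, 89 mm high, bystander. Origin at the centre of its underside.
- glass: Clear drinking glass, 81 mm across, 91 mm high, bystander. Origin at the centre of its underside.
- lemon: Yellow lemon, 72 x 57 x 58 mm, bystander. Origin at its underside as it lies at the start.

How it is judged:
At the end, for the whole second after the job is handed in: The drainer hangs by itself and at rest on both studs: its underside 50 to 125 mm above the worktop and not on the tray, its back within about 6 mm of the hanger plate, centred to 5 mm, upright and parallel to the plate within 0.10 rad (z of drainer in the frame of stand between 0.05 and 0.125 m and x of drainer in the frame of stand between -0.004 and 0.012 m and y of drainer in the frame of stand between -0.005 and 0.005 m and angle between drainer's own z axis and vertical below 0.1 rad and angle between the x axis of drainer and the x axis of stand, either way round below 0.1 rad and contact force between drainer and stand below 0.5 N and linear speed of drainer below 0.02 m/s and angular speed of drainer below 0.1 rad/s); the robot touches nothing.
It fails at once if the mug is moved by more than 40 mm or tipped (distance of mug from where it was at the start of the episode above 0.04 m or angle between mug's own z axis and vertical above 0.5 rad).
It fails at once if the glass is moved by more than 40 mm or tipped (distance of glass from where it was at the start of the episode above 0.04 m or angle between glass's own z axis and vertical above 0.5 rad).
It fails at once if the lemon is moved by more than 60 mm (distance of lemon from where it was at the start of the episode above 0.06 m).
It also fails if it takes over 54 s, if anything falls off the work surface, if the arm or the gripper's body presses on something with over 40 N, if the wrist force passes 120 N, or if a joint passes its speed limit or range.

### The arm

A 6-joint arm with a two-finger parallel gripper is mounted at the origin on a cart in front of the work surface, level with it; the furniture and walls round the work are solid. World frame = base frame: x ahead of the robot, y to its left, z up, the work surface at z = 0. Lengths are in m, angles in rad, forces in N, time in s.
With the tool pointing down it reaches from about 0.25 to 0.775 m from the base axis. Payload 4 kg.
Tool frame: the origin (TCP) lies midway between the tips of the shut fingers; the grasp point (between the pads) lies 19 mm behind it (env.grip_point_offset is the distance from the TCP to the grasp point, in m); z points along the fingers, y is the line along which they close (so a half turn about z gives the same grasp; the last joint's range is limited). The gripper opens to 94 mm and grips with 3 to 60 N. Pads are 16 mm wide; open, the fingers measure 119 mm over their backs; the gripper's body (75 mm by 177 mm) begins 78 mm behind the grasp point.
Start: joints at [1.06, 0.087, 1.371, -0, 1.684, -0.103], TCP at [0.218, 0.505, 0.206] pointing down, gripper open.
Joint ranges: [-3.1, 3.1], [-0.76, 2.03], [0.27, 2.55], [-1.08, 4.22], [0.17, 2.65], [-2.57, 2.57]. Speed limits (rad/s): [2.79, 2.79, 3.14, 3.14, 3.14, 3.14].

### API

Orientations are given as a unit quaternion [x, y, z, w].
In Python, from cell import env, viewer, order, models gives the robot as it stands. The module is installed in compiled form; this text tells all that it offers.
- The arm moves only by the tool step_arm, never from a script. Its arguments are lists of equal length, an entry for each row: "rot": the turn, a rotation vector about the tool's x, y, z in degrees, a list of three; "delta_pos": the shift along the tool's x, y, z in cm, a list of three; "grip": the finger opening in cm, from 0 to 9.4. In form: {"rot": [[ax, ay, az], ...], "delta_pos": [[x, y, z], ...], "grip": [grip, ...]}. A call has 1 to 12 rows; each row is the pose to reach, as a shift and turn from the pose commanded when the call began, along the tool's axes at that moment; what a row does not reach only later rows make up. A row lasts 1/12 s, in which the tool goes at most 41.7 mm and 7.16 degrees, less where a joint would pass 70% of its speed; a pose out of reach is approached as far as the arm can. A call with a gripper value outside its range is refused whole. The fingers move at their own pace and stop on an object; the grip force is fixed at half the most. Time passes only in rows, so rows that repeat a pose let the fingers close. It gives the time, the measured TCP pose, the force, the opening and the grip force at its end, in the units of the state.
- env.get_obs(): the state, without advancing time (a new reading comes with each control period).
- viewer.capture(name): name is "scene" or "top" or "wrist"; returns a dict with "frame" (400x640x3 uint8, red, green, blue), "z_map" (400x640 float32, m along the optical axis (not along the pixel's ray), 0 where there is no reading), "fov_y" (degrees; the focal length in pixels is half the picture's height over the tangent of half this angle, whatever the lens; pixels are square), "cx", "cy" (the principal point, pixels), "rvec" (rotation vector, rad) and "tvec" (3), from world to camera coordinates, as OpenCV has them; the wrist camera has in their place "mount" (4x4, takes a point from camera to tool coordinates, whose origin is the TCP and whose axes are the flange's). Camera axes: x right, y down, z forward; pixel columns grow to the right and rows downward; lengths in m; the calibration is good to about 2 mm. A picture is of the moment at which its call begins: read the wrist's pose just before it.
- order.finish_job(): hands the job in; it is judged then, once.
Trained networks look in a picture, given as the dict that the camera call returned (one of the last four; its "shot" number tells which), for a name from the list of things; names that differ only in an ending like _2 or _b are one class to them, and where a whole thing is asked for, a point or a joint stands for the part that bears it (a point fixed in the world has none). Each returns a list of dicts, best first, with "score" (0 to 1); they miss things now and then, are a little off and sometimes report something else, mostly with a low value. They report only what shows in the picture. A call takes as long as a camera call.
- models.find_in(picture, label): "xyz" ([x, y, z] in m, in world coordinates, good to about 4 mm: the middle of the surface that is visible of it).
The state is a dict: "t": time; "joints": joint angles; "joint_vel": joint speeds; "effort": joint torques, N m; "tool_pos": TCP position; "orientation": TCP orientation; "wrist_force": force on the tool from outside, world axes, zero at the start; "ft_torque": the same for the moment, N m; "finger_gap": finger opening in m; "gripper_force": force on a finger pad.
Only numpy, scipy, OpenCV 4.12 (cv2) and the standard library are available. Lean on these libraries where they do the work, as an engineer would, in place of code of your own. Each camera call takes 0.05 s, during which the arm holds its last target. There are 200 camera calls.

## Working session

There is one attempt and no reset: what is moved stays moved. The work goes in short steps, Python scripts to look and compute and a tool call to move; the robot and the scene stay as the last step left them, time stands still between calls to the robot, and variables do not carry over. Pictures are saved under pics/ and viewed, at most 10 in all, crops included, and the job is handed in when it is done.

Besides the shell and the picture viewer there is one more tool, called after "Request:" as name(argument=value, ...), one argument or row to a line, values as JSON. step_arm: Moves the arm, as the interface text tells. Its arguments: {"type":"object","properties":{"rot":{"type":"array","items":{"type":"array","items":{"type":"number"}}},"delta_pos":{"type":"array","items":{"type":"array","items":{"type":"number"}}},"grip":{"type":"array","items":{"type":"number"}}},"required":["rot","delta_pos","grip"]}

```bash
mkdir -p pics; cat > h.py <<'E'
import numpy as np, cv2
from scipy.spatial.transform import Rotation as R
from cell import env, viewer, order, models
def cloud(p):
    f=200/np.tan(np.radians(p["fov_y"])/2); z=p["z_map"]
    v,u=np.mgrid[0:400,0:640]
    c=np.stack([(u-p["cx"])/f*z,(v-p["cy"])/f*z,z],-1)
    if "mount" in p:
        o=p["_o"]; M=np.array(p["mount"]); c=c@M[:3,:3].T+M[:3,3]
        w=c@R.from_quat(o["orientation"]).as_matrix().T+np.array(o["tool_pos"])
    else:
        Rm=cv2.Rodrigues(np.array(p["rvec"],float))[0]; w=(c-np.array(p["tvec"]).ravel())@Rm
    w[z<=0]=np.nan
    return w
def shot(name,fn=None):
    o=env.get_obs(); p=viewer.capture(name); p["_o"]=o
    if fn: cv2.imwrite("pics/"+fn,cv2.cvtColor(p["frame"],cv2.COLOR_RGB2BGR))
    return p
E
python3 - <<'E'
from h import *
a=[]
for n in("scene","top"):
    p=shot(n,n+"0.png"); a.append(p["frame"])
    np.save(n+"_w.npy",cloud(p))
    for l in("drainer","drainer_bar","keyhole_left","keyhole_right","stand","mug","glass","lemon"):
        print(n,l,[(np.round(d["xyz"],3).tolist(),round(d["score"],2)) for d in models.find_in(p,l)[:3]])
cv2.imwrite("pics/both.png",cv2.cvtColor(cv2.resize(np.vstack(a),None,fx=.75,fy=.75),cv2.COLOR_RGB2BGR))
o=env.get_obs();print(o);print(R.from_quat(o["orientation"]).as_matrix().round(3))
E
```

```text
scene drainer [([0.487, -0.204, 0.061], 0.93)]
scene drainer_bar [([0.485, -0.207, 0.066], 0.62)]
scene keyhole_left [([0.484, -0.202, 0.065], 0.8)]
scene keyhole_right [([0.489, -0.21, 0.063], 0.98)]
scene stand [([0.608, 0.045, 0.009], 0.96), ([0.486, -0.207, 0.068], 0.35)]
scene mug [([0.45, 0.25, 0.041], 0.78), ([0.611, 0.046, 0.007], 0.42)]
scene glass [([0.631, -0.211, 0.057], 0.61)]
scene lemon [([0.407, 0.005, 0.047], 0.9)]
top drainer [([0.495, -0.213, 0.031], 0.98)]
top drainer_bar [([0.491, -0.223, 0.034], 0.79)]
top keyhole_left [([0.491, -0.215, 0.029], 0.61)]
top keyhole_right [([0.492, -0.219, 0.03], 0.73)]
top stand [([0.608, 0.04, 0.007], 0.63)]
top mug [([0.446, 0.27, 0.042], 0.82)]
top glass [([0.642, -0.215, 0.033], 0.61)]
top lemon [([0.414, -0.003, 0.047], 0.82)]
{'t': 0.9, 'joints': array([ 1.05992561e+00,  8.71727407e-02,  1.37067522e+00,  1.77799247e-05,
        1.68363249e+00, -1.03143439e-01]), 'joint_vel': array([-0.00053713,  0.00093985,  0.00053261,  0.00057192, -0.00064132,
        0.00059839]), 'effort': array([-8.52910271e-04, -3.40044129e+01, -3.02595055e+01,  7.14667118e-02,
        2.37755897e-02, -1.09466168e-05]), 'tool_pos': array([0.21811651, 0.50491865, 0.20553338]), 'orientation': array([2.02453480e-01, 9.79291880e-01, 5.61515065e-05, 8.53508723e-06]), 'wrist_force': array([ 0.59877886,  0.1585987 , -0.18021612]), 'ft_torque': array([-0.00029091,  0.02976811, -0.02874573]), 'gripper_force': 0.0, 'finger_gap': 0.09392043522726613}
[[-0.918  0.397  0.   ]
 [ 0.397  0.918  0.   ]
 [ 0.     0.    -1.   ]]
```

View pics/both.png

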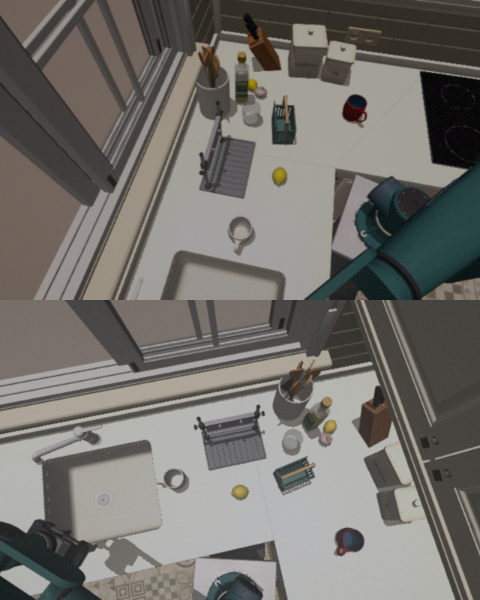

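The scene view (top half) shows the drainer at about (285,120), the stand at (228,165), the lemon at (280,176), the mug at (241,230) and the glass at (252,115). In the top view the drainer is at (295,475) and the stand at (235,440). Next I measure geometry from the depth maps.

```bash
python3 - <<'E'
from h import *
for n in("scene","top"):
    w=np.load(n+"_w.npy"); P=w[np.isfinite(w).all(-1)]
    def sel(x0,x1,y0,y1,z0,z1): 
        m=(P[:,0]>x0)&(P[:,0]<x1)&(P[:,1]>y0)&(P[:,1]<y1)&(P[:,2]>z0)&(P[:,2]<z1); return P[m]
    print(n,"table",np.median(sel(.3,.5,.05,.2,-.03,.03)[:,2]))
    s=sel(.5,.8,-.12,.22,.1,.28); print("stand hi hist",np.histogram(s[:,2],bins=np.arange(.1,.281,.01)))
    for lo,hi in((.165,.185),(.185,.205),(.205,.225),(.225,.245)):
        q=s[(s[:,2]>lo)&(s[:,2]<hi)]
        if len(q)>5: print(lo,len(q),q.min(0).round(3),q.max(0).round(3),np.median(q,0).round(3))
    t=sel(.45,.8,-.15,.25,.006,.02); r=cv2.minAreaRect(t[:,:2].astype(np.float32)); print("tray",r,np.median(t[:,2]))
    b=sel(.38,.6,-.31,-.1,.135,.17); print("bar",len(b),b.mean(0).round(3),cv2.minAreaRect(b[:,:2].astype(np.float32)))
    b=sel(.38,.6,-.31,-.1,.112,.134); print("plate",len(b),b.mean(0).round(3),cv2.minAreaRect(b[:,:2].astype(np.float32)))
a=[]
for n,(r0,r1,c0,c1) in(("scene",(100,280,240,420)),("top",(110,290,240,440))):
    im=cv2.imread("pics/%s0.png"%n)[r0:r1,c0:c1]; a.append(cv2.resize(im,(400,400*(r1-r0)//(c1-c0))))
h=min(x.shape[0] for x in a); cv2.imwrite("pics/crop.png",np.hstack([x[:h] for x in a]))
E
```

```text
scene table -0.0010283819297644825
stand hi hist (array([   6,   20,   43,   47,   43,   57,   83,  137,  210,  327,  101,
        207, 1001,   25,   22,   45,    0,    0]), array([0.1 , 0.11, 0.12, 0.13, 0.14, 0.15, 0.16, 0.17, 0.18, 0.19, 0.2 ,
       0.21, 0.22, 0.23, 0.24, 0.25, 0.26, 0.27, 0.28]))
0.165 253 [ 0.623 -0.079  0.165] [0.704 0.183 0.185] [0.642 0.088 0.176]
0.185 488 [ 0.628 -0.057  0.185] [0.796 0.218 0.205] [0.661 0.062 0.191]
0.205 697 [ 0.632 -0.054  0.205] [0.8   0.22  0.225] [0.772 0.137 0.222]
0.225 621 [ 0.632 -0.052  0.225] [0.8   0.22  0.244] [0.782 0.159 0.226]
tray ((0.6296799778938293, 0.05497978627681732), (0.3471960425376892, 0.39961034059524536), 1.6819688081741333) 0.008552754613155737
bar 181 [ 0.486 -0.204  0.153] ((0.4868359863758087, -0.20838026702404022), (0.01543700322508812, 0.13739994168281555), 25.355894088745117)
plate 106 [ 0.506 -0.185  0.123] ((0.5056994557380676, -0.1988491714000702), (0.04873213544487953, 0.13444173336029053), 28.77468490600586)
top table 0.0008405742477161406
stand hi hist (array([  7,  13,  71,  72,  61,  75,  86, 16
[... 199 characters left out ...]
94 [ 0.623 -0.079  0.165] [0.71  0.182 0.185] [0.655 0.054 0.176]
0.185 516 [ 0.63  -0.06   0.185] [0.795 0.215 0.205] [0.664 0.054 0.193]
0.205 416 [ 0.633 -0.056  0.205] [0.8   0.22  0.225] [0.77  0.112 0.219]
0.225 771 [ 0.634 -0.055  0.225] [0.8   0.22  0.245] [0.782 0.156 0.228]
tray ((0.6253490447998047, 0.050227925181388855), (0.3490871489048004, 0.399324506521225), 0.04077264294028282) 0.009770861291815511
bar 205 [ 0.489 -0.209  0.157] ((0.4890035092830658, -0.21015053987503052), (0.014457650482654572, 0.13946089148521423), 25.388877868652344)
plate 95 [ 0.52  -0.194  0.125] ((0.5045121908187866, -0.20172564685344696), (0.049846261739730835, 0.13417412340641022), 25.512828826904297)
```

View pics/crop.png

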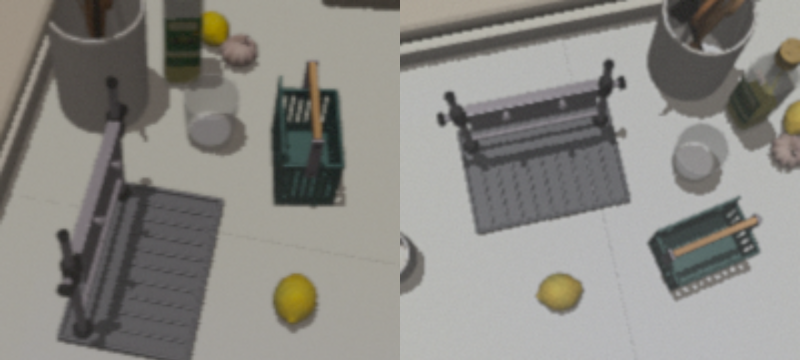

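The crops show the drainer's back plate on its far (+x) side and its bar turned about 25°. The stand's studs face −x, toward the robot. Next I fit the flange, the caps and the bar.

```bash
python3 - <<'E'
from h import *
def line(q):
    c=q[:,:2].mean(0); d=np.linalg.svd(q[:,:2]-c,full_matrices=False)[2][0]; d*=np.sign(d[1]); return c, np.degrees(np.arctan2(-d[0],d[1]))
for n in("scene","top"):
    w=np.load(n+"_w.npy"); P=w[np.isfinite(w).all(-1)]
    def sel(x0,x1,y0,y1,z0,z1):
        m=(P[:,0]>x0)&(P[:,0]<x1)&(P[:,1]>y0)&(P[:,1]<y1)&(P[:,2]>z0)&(P[:,2]<z1); return P[m]
    s=sel(.6,.74,-.09,.19,.15,.24)
    print(n,"hist",np.histogram(s[:,2],bins=np.arange(.17,.216,.0025))[0])
    f=s[(s[:,2]>.186)&(s[:,2]<.2)]; f=f[(f[:,1]>-.035)&(f[:,1]<.125)]; print("flange",len(f),line(f),np.median(f[:,2]))
    c,a=line(f); a=np.radians(a); ex=np.array([np.cos(a),np.sin(a)]); ey=np.array([-np.sin(a),np.cos(a)])
    u=(f[:,:2]-c)@ex; print("flange x pct",np.percentile(u,[2,10,50,90,98]).round(4))
    cap=sel(.58,.75,-.12,.2,.243,.262); 
    for side in(cap[cap[:,1]<.05],cap[cap[:,1]>.05]): print("cap",len(side),np.median(side,0).round(4))
    t=sel(.48,.68,-.12,.2,.004,.022); hist=np.median(t[:,2]); 
    L=(t[:,:2]-c)@np.c_[ex,ey]; m=(abs(L[:,1])<.14)&(L[:,0]<.02)&(L[:,0]>-.15); L=L[m]
    print("tray",len(L),np.percentile(L[:,0],[1,5]),np.percentile(L[:,1],[.5,99.5]))
    b=sel(.38,.6,-.31,-.1,.142,.17); print("bar",len(b),line(b),np.median(b[:,2]))
    c,a2=line(b); p=sel(.42,.62,-.31,-.1,.118,.131); r=np.radians(a2);v=(p[:,:2]-c)@[np.cos(r),np.sin(r)]; p=p[v>.025]; print("plate",len(p),line(p),np.median(v[v>.025]), p[:,2].max())
    for nm,(x,y) in dict(glass=(.637,-.213),mug=(.448,.26),lemon=(.41,0)).items():
        q=sel(x-.08,x+.08,y-.08,y+.08,.02,.1); print(nm,np.percentile(q,[3,97],axis=0).round(3).tolist())
E
```

```text
scene hist [ 36  37  34  30  37  37  46  90 211  94  14   4   4   5   6   5   8   4]
flange 345 (array([0.66313279, 0.04813365]), np.float64(15.27376816310189)) 0.19140748411246675
flange x pct [-0.0076 -0.0066  0.0002  0.0068  0.0081]
cap 26 [ 0.6931 -0.0496  0.251 ]
cap 33 [0.6374 0.1545 0.2522]
tray 3404 [-0.13754524 -0.13224624] [-0.1192634   0.12847239]
bar 172 (array([ 0.48603894, -0.20438238]), np.float64(25.32504141476228)) 0.15495733780502413
plate 62 (array([ 0.52230689, -0.18951902]), np.float64(25.387604964590203)) 0.03949936631366001 0.12749586593806297
glass [[0.595, -0.275, 0.023], [0.712, -0.165, 0.091]]
mug [[0.408, 0.223, 0.021], [0.484, 0.326, 0.089]]
lemon [[0.387, -0.021, 0.028], [0.435, 0.032, 0.057]]
top hist [ 37  44  42  37  42  38  33  51 115 203  82   6   3   3   3   4   4   2]
flange 372 (array([0.66459523, 0.04572392]), np.float64(15.387296237469059)) 0.19346094732587646
flange x pct [-0.0075 -0.0064 -0.0001  0.0072  0.009 ]
cap 28 [ 0.6928 -0.0498  0.2542]
cap 24 [0.6384 0.1537 0.255 ]
tray 3416 [-0.13776204 -0.13264968] [-0.11817998  0.13049326]
bar 204 (array([ 0.48848566, -0.20858374]), np.float64(25.30795974348307)) 0.15732770815455463
plate 75 (array([ 0.52518726, -0.19242056]), np.float64(25.495695675093103)) 0.04004760124089187 0.12996810188197921
glass [[0.596, -0.282, 0.023], [0.712, -0.167, 0.094]]
mug [[0.41, 0.22, 0.023], [0.485, 0.32, 0.091]]
lemon [[0.388, -0.029, 0.033], [0.436, 0.03, 0.06]]
```

Request:
step_arm(
  rot=[
    [0, 0, 0],
    [0, 0, 0],
    [0, 0, 0],
    [0, 0, 0],
    [0, 0, 0],
    [0, 0, 0],
    [0, 0, 0],
    [0, 0, 0],
    [0, 0, 0],
    [0, 0, 0],
    [0, 0, 0],
    [0, 0, 0],
  ],
  delta_pos=[
    [-2.8, -2.9, -2],
    [-5.6, -5.8, -4],
    [-8.4, -8.7, -6.4],
    [-11.2, -11.5, -6.4],
    [-14, -14.4, -6.4],
    [-16.8, -17.3, -6.4],
    [-19.6, -20.2, -6.4],
    [-22.4, -23.1, -6.4],
    [-25.2, -26, -6.4],
    [-28, -28.9, -6.4],
    [-30.8, -31.8, -6.4],
    [-33.6, -34.7, -6.4],
  ],
  grip=[5, 5, 5, 5, 5, 5, 5, 5, 5, 5, 5, 5],
)

```text
t: 1.9
tool_pos: [0.3891, 0.0511, 0.2699]
orientation: [0.203, 0.979, 0.0, 0.001]
wrist_force: [1.1, -0.1, -0.5]
finger_gap: 0.0502
gripper_force: 0.0
```

Request:
step_arm(
  rot=[
    [0, 0, 7],
    [0, 0, 14],
    [0, 0, 21],
    [0, 0, 28],
    [0, 0, 35],
    [0, 0, 41.2],
    [0, 0, 41.2],
    [0, 0, 41.2],
    [0, 0, 41.2],
    [0, 0, 41.2],
  ],
  delta_pos=[
    [-2.8, -2.9, 0],
    [-5.6, -5.8, 0],
    [-8.4, -8.7, 0],
    [-11.2, -11.5, 0],
    [-14, -14.4, 0],
    [-16.8, -17.3, 0],
    [-19.4, -20, 0],
    [-19.4, -20, 0],
    [-19.4, -20, 0],
    [-19.4, -20, 0],
  ],
  grip=[4, 4, 4, 4, 4, 4, 4, 4, 4, 4],
)

```text
t: 2.73
tool_pos: [0.4875, -0.207, 0.2693]
orientation: [0.534, 0.845, 0.0, -0.0]
wrist_force: [0.3, -0.4, -0.1]
finger_gap: 0.0399
gripper_force: 0.0
```

```bash
cat > g.py <<'E'
from h import *
def line(q):
    c=q[:,:2].mean(0); d=np.linalg.svd(q[:,:2]-c,full_matrices=False)[2][0]; d*=np.sign(d[1]); return c, np.degrees(np.arctan2(-d[0],d[1]))
def pose(o):
    M=R.from_quat(o["orientation"]).as_matrix(); print("t",round(o["t"],2),"tcp",np.round(o["tool_pos"],4),"y ang",np.degrees(np.arctan2(M[1,1],M[0,1])).round(2),"z",M[:,2].round(4),"gap",round(o["finger_gap"],4),"F",np.round(o["wrist_force"],2),"T",np.round(o["ft_torque"],2),"j",np.round(o["joints"],2)); return M
E
python3 - <<'E'
from g import *
p=shot("wrist","w1.png"); M=pose(p["_o"]); print(np.round(p["mount"],3),p["fov_y"])
w=cloud(p);P=w[np.isfinite(w).all(-1)]
b=P[(P[:,2]>.14)&(P[:,2]<.17)&(np.hypot(P[:,0]-.487,P[:,1]+.207)<.055)]
print(len(b)); 
if len(b)>20:
    print(line(b),np.median(b[:,2])); t=b[b[:,2]>np.median(b[:,2])-.004]
    c,a=line(t);r=np.radians(a);v=(t[:,:2]-c)@[np.cos(r),np.sin(r)];print(c,a,np.percentile(v,[3,50,97]))
print("table",np.median(P[abs(P[:,2])<.02][:,2]))
E
```

```text
t 2.73 tcp [ 0.4875 -0.207   0.2693] y ang 25.43 z [-5.e-04  1.e-03 -1.e+00] gap 0.0399 F [ 0.28 -0.35 -0.11] T [-0.02  0.02 -0.06] j [-0.51  0.04  1.3   0.    1.81 -0.95]
[[ 0.001 -0.964 -0.267  0.078]
 [ 1.     0.001 -0.    -0.002]
 [ 0.    -0.267  0.964 -0.178]
 [ 0.     0.     0.     1.   ]] 69.15445691033831
1022
(array([ 0.48408539, -0.2062134 ]), np.float64(25.415893596683308)) 0.15674308634210887
[ 0.48408539 -0.2062134 ] 25.415893596683308 [-0.00478288  0.0004951   0.00476323]
table -0.00041060401082704256
```

View pics/w1.png

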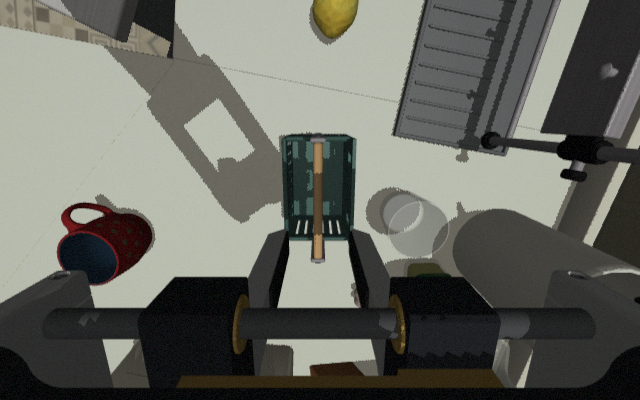

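The wrist view shows the bar upright at column 317, rows 135–262, between the fingers, and the glass clear at (410,220). I shift −2.7 mm along tool y, go down and grip.

Request:
step_arm(
  rot=[
    [0, 0, 0],
    [0, 0, 0],
    [0, 0, 0],
    [0, 0, 0],
    [0, 0, 0],
    [0, 0, 0],
  ],
  delta_pos=[
    [-0.2, -0.27, 3],
    [-0.2, -0.27, 6],
    [-0.2, -0.27, 9],
    [-0.2, -0.27, 12],
    [-0.2, -0.27, 13.8],
    [-0.2, -0.27, 13.8],
  ],
  grip=[4, 4, 4, 4, 4, 4],
)

```text
t: 3.28
tool_pos: [0.4833, -0.2071, 0.1271]
orientation: [0.533, 0.846, -0.0, -0.004]
wrist_force: [0.2, 0.4, -0.6]
finger_gap: 0.0401
gripper_force: 0.0
```

Request:
step_arm(
  rot=[
    [0, 0, 0],
    [0, 0, 0],
    [0, 0, 0],
    [0, 0, 0],
    [0, 0, 0],
    [0, 0, 0],
    [0, 0, 0],
    [0, 0, 0],
  ],
  delta_pos=[
    [0, 0, 0],
    [0, 0, 0],
    [0, 0, 0],
    [0, 0, 0],
    [0, 0, 0],
    [0, 0, 0],
    [0, 0, 0],
    [0, 0, 0],
  ],
  grip=[0.2, 0.2, 0.2, 0.2, 0.2, 0.2, 0.2, 0.2],
)

```text
t: 3.95
tool_pos: [0.4874, -0.2105, 0.1331]
orientation: [0.534, 0.845, 0.001, 0.002]
wrist_force: [2.0, 2.0, 6.2]
finger_gap: 0.0096
gripper_force: 30.0
```

```bash
python3 - <<'E'
from g import *
p=shot("wrist","w2.png"); M=pose(p["_o"])
w=cloud(p); T=(w-p["_o"]["tool_pos"])@M
fr=p["frame"].astype(int)
np.savez("w2.npz",T=T,fr=fr)
# points in tool frame: back plate top edge and rim corners
Q=T[np.isfinite(T).all(-1)]
def rng(n,m): q=Q[m]; print(n,len(q), np.percentile(q,[1,50,99],axis=0).round(4).tolist() if len(q) else '')
z=Q[:,2]; x=Q[:,0]; y=Q[:,1]
box=(abs(x)<.09)&(abs(y)<.06)
rng("plate top (z .005)",box&(y>.03)&(abs(z-.005)<.006))
rng("rim (z .031)",box&(abs(z-.031)<.006))
rng("front rim",box&(y<-.03)&(abs(z-.031)<.006))
rng("bar",box&(abs(y)<.008)&(abs(z+.027)<.006))
E
```

```text
t 3.95 tcp [ 0.4874 -0.2105  0.1331] y ang 25.44 z [ 3.6e-03 -7.0e-04 -1.0e+00] gap 0.0096 F [2.05 1.99 6.21] T [ 0.22 -0.26 -0.  ] j [-0.52  0.07  1.54  0.    1.53 -0.96]
plate top (z .005) 900 [[-0.0291, 0.0361, 0.0062], [0.0203, 0.038, 0.0078], [0.0613, 0.0403, 0.0107]]
rim (z .031) 2101 [[-0.0661, -0.0448, 0.0257], [0.0366, -0.0381, 0.034], [0.065, 0.0365, 0.0368]]
front rim 1150 [[-0.0441, -0.045, 0.0325], [0.0189, -0.0413, 0.0342], [0.0631, -0.0309, 0.0368]]
bar 3275 [[-0.0685, -0.0073, -0.0299], [0.0158, -0.0014, -0.0238], [0.0645, 0.006, -0.0212]]
```

View pics/w2.png

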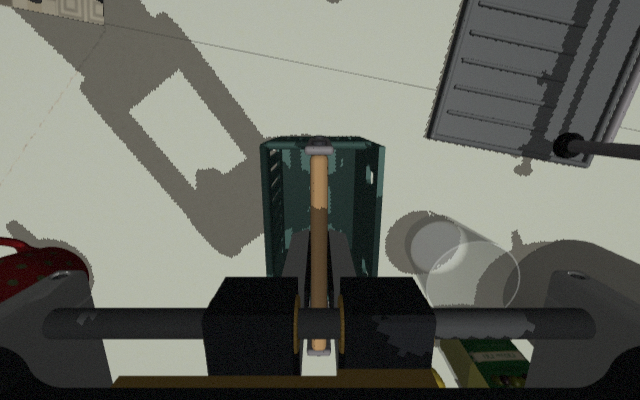

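The grip holds: gap 9.6 mm, 30 N, drainer square to the tool. Lifting and moving to a standoff 40 mm in front of the plate.

Request:
step_arm(
  rot=[
    [0, 0, 0],
    [0, 0, 0],
    [0, 0, 0],
    [0, 0, 0],
    [0, 0, 0],
    [0, 0, 0],
  ],
  delta_pos=[
    [0, 0, -1.5],
    [0, 0, -4],
    [0, 0, -7],
    [0, 0, -10],
    [0, 0, -12],
    [0, 0, -12],
  ],
  grip=[0.2, 0.2, 0.2, 0.2, 0.2, 0.2],
)

```text
t: 4.5
tool_pos: [0.4873, -0.2115, 0.2555]
orientation: [0.534, 0.845, -0.0, 0.003]
wrist_force: [-0.1, 0.0, -2.7]
finger_gap: 0.0096
gripper_force: 30.0
```

Request:
step_arm(
  rot=[
    [0, 0, 0],
    [0, 0, 2],
    [0, 0, 4],
    [0, 0, 6],
    [0, 0, 8],
    [0, 0, 10.2],
    [0, 0, 10.2],
    [0, 0, 10.2],
    [0, 0, 10.2],
    [0, 0, 10.2],
    [0, 0, 10.2],
    [0, 0, 10.2],
  ],
  delta_pos=[
    [1.8, 1.8, 0],
    [3.8, 3.9, 0],
    [6, 6.2, 0],
    [8.2, 8.4, 0],
    [10.4, 10.7, 0],
    [12.6, 12.9, 0],
    [14.6, 15, 0],
    [16.4, 16.8, 0],
    [17.7, 18.2, 0],
    [17.7, 18.2, 0],
    [17.7, 18.2, 0],
    [17.7, 18.2, 0],
  ],
  grip=[0.2, 0.2, 0.2, 0.2, 0.2, 0.2, 0.2, 0.2, 0.2, 0.2, 0.2, 0.2],
)

```text
t: 5.5
tool_pos: [0.5735, 0.027, 0.249]
orientation: [0.607, 0.794, -0.002, -0.002]
wrist_force: [-0.3, 0.1, -3.8]
finger_gap: 0.0098
gripper_force: 30.0
```

```bash
python3 - <<'E'
from g import *
p=shot("wrist","w3.png"); M=pose(p["_o"])
w=cloud(p); T=(w-p["_o"]["tool_pos"])@M
Q=T[np.isfinite(T).all(-1)]
np.savez("w3.npz",T=T,w=w)
z=Q[:,2]; x=Q[:,0]; y=Q[:,1]
def rng(n,m): q=Q[m]; print(n,len(q), np.percentile(q,[1,50,99],axis=0).round(4).tolist() if len(q) else '')
rng("plate top",(abs(x)<.09)&(y>.025)&(y<.05)&(abs(z-.005)<.006))
rng("bar",(abs(x)<.09)&(abs(y)<.01)&(abs(z+.027)<.006))
W=w[np.isfinite(w).all(-1)]
m=(W[:,2]>.182)&(W[:,2]<.203)&(W[:,0]>.61)&(W[:,1]>-.06)&(W[:,1]<.17)
f=W[m]; print("flange",len(f),line(f),np.median(f[:,2]),np.histogram(f[:,2],bins=np.arange(.182,.2031,.002)))
E
```

```text
t 5.5 tcp [0.5735 0.027  0.249 ] y ang 15.21 z [-4.5e-03 -7.0e-04 -1.0e+00] gap 0.0098 F [-0.28  0.12 -3.84] T [-0.13  0.09  0.01] j [-0.05  0.14  1.23 -0.    1.78 -0.32]
plate top 898 [[-0.029, 0.0362, 0.0064], [0.0203, 0.038, 0.0079], [0.061, 0.0404, 0.0107]]
bar 3338 [[-0.0689, -0.0088, -0.0305], [0.0148, -0.0014, -0.0237], [0.0642, 0.0079, -0.0212]]
flange 5629 (array([0.66411976, 0.07630943]), np.float64(5.287578779457147)) 0.1919072621068232 (array([ 291,  260,  422,  214, 1809, 1824,   69,   68,  240,  279]), array([0.182, 0.184, 0.186, 0.188, 0.19 , 0.192, 0.194, 0.196, 0.198,
       0.2  , 0.202]))
```

View pics/w3.png

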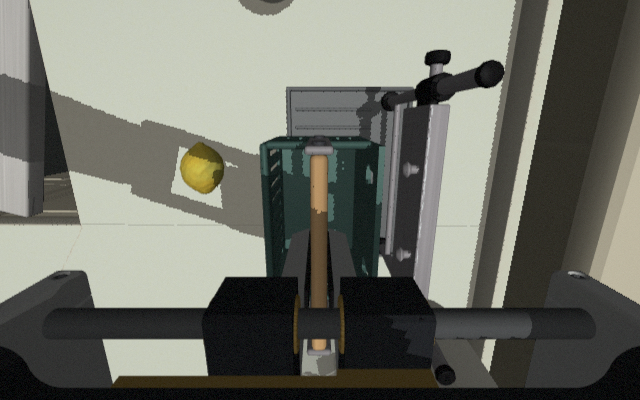

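The view shows both studs clearly: left at (408,170), right at (403,254). The flange runs beside them at columns 415–445, and the drainer's back plate is at column 375. Next I extract these in tool coordinates.

```bash
cat > m.py <<'E'
from g import *
def meas(fn):
    p=shot("wrist",fn); M=pose(p["_o"]); w=cloud(p); T=(w-p["_o"]["tool_pos"])@M
    Q=T[np.isfinite(T).all(-1)]; x,y,z=Q.T
    def plane(q,deg):  # x,y -> z
        A=np.c_[q[:,0],np.ones(len(q))]; return A
    # drainer plate top edge
    d=Q[(x>-.03)&(x<.066)&(y>.03)&(y<.046)&(z>.003)&(z<.013)]
    k=np.polyfit(d[:,0],d[:,1],1); print("drainer plate: y@0 %.4f ang %.2f ztop %.4f xmax %.4f"%(k[1],np.degrees(np.arctan(k[0])),np.percentile(d[:,2],20),np.percentile(d[:,0],99.5)))
    zf0=p["_o"]["tool_pos"][2]-.1925
    f=Q[(y>.05)&(y<.12)&(abs(z-zf0)<.004)&(x>-.08)&(x<.085)]
    for _ in range(3):
        k=np.polyfit(f[:,0],f[:,1],1); r=f[:,1]-np.polyval(k,f[:,0]); f=f[abs(r)<.0105]
    r=f[:,1]-np.polyval(k,f[:,0]); kz=np.polyfit(f[:,0],f[:,2],1)
    lo,hi=np.percentile(r,[2,98]); print("flange n %d ymid@0 %.4f front@0 %.4f (width %.4f) ang %.2f z@0 %.4f tilt %.2f xmin/max %.4f %.4f"%(len(f),k[1],k[1]+lo,hi-lo,np.degrees(np.arctan(k[0])),kz[1],np.degrees(kz[0]),f[:,0].min(),f[:,0].max()))
    # studs: in front of face, near height flange+15mm
    v=y-np.polyval([k[0],k[1]+lo],x); s=Q[(v>-.0135-.003)&(v<-.005)&(abs(z-kz[1]-.0115)<.008)&(abs(x)<.08)]
    for c in (.04,-.04):
        g=s[abs(s[:,0]-c)<.02]
        for _ in range(4): g=g[abs(g[:,0]-np.median(g[:,0]))<.0085] if len(g) else g
        if len(g): print("stud",len(g),"x pct",np.percentile(g[:,0],[2,50,98]).round(4),"mid %.4f"%(np.percentile(g[:,0],[2,98]).mean()),"ztop %.4f"%np.percentile(g[:,2],5),"y",np.percentile(g[:,1],[2,98]).round(4))
    return p,T,M
E
python3 -c "
from m import *
p,T,M=meas('w4.png')
for b in((398,424,158,184),(392,418,242,266)):
    q=T[b[2]:b[3]:2,b[0]:b[1]:2]; print((q[:,:,0]*1000).round(0).astype(int)[:3],'\n',((q[:,:,2])*1000).round(0).astype(int))
"
```

```text
t 5.55 tcp [0.5737 0.0267 0.2497] y ang 15.18 z [-3.3e-03 -6.0e-04 -1.0e+00] gap 0.0097 F [ 0.19 -0.3  -3.85] T [-0.04  0.08 -0.01] j [-0.05  0.14  1.23 -0.    1.78 -0.32]
drainer plate: y@0 0.0380 ang -0.06 ztop 0.0074 xmax 0.0618
flange n 3532 ymid@0 0.0910 front@0 0.0835 (width 0.0154) ang -0.32 z@0 0.0575 tilt 0.03 xmin/max -0.0799 0.0850
stud 136 x pct [0.0318 0.038  0.0436] mid 0.0377 ztop 0.0656 y [0.0702 0.078 ]
stud 115 x pct [-0.0474 -0.0407 -0.0363] mid -0.0418 ztop 0.0657 y [0.0704 0.0782]
[[26 40 41 42 42 43 44 45 45 46 47 47 48]
 [23 38 39 40 41 41 42 43 44 45 45 46 46]
 [20 36 37 43 44 44 40 41 42 43 43 44 45]] 
 [[243 127 119 114 107 100  95  87  83  77  72  67  62]
 [243 127 120 113 105 100  93  87  83  76  71  66  61]
 [240 127 119  75  70  69  93  86  82  77  71  67  60]
 [242 127  73  71  69  68  91  86  80  75  70  65  61]
 [243 127  73  70  67  67  67  69  70  70  69  66  59]
 [241 124  70  68  67  66  67  68  69  69  69  64  59]
 [242 124  71  68  66  65  68  69  68  68  69  63  59]
 [131 124  70  67  66  66  69  68  69  69  69  63  59]
 [131 123 116  69  68  6
[... 419 characters left out ...]
  -43  -40  -38  -35  -33  -31  -29]] 
 [[241 125 118 109 103  95  90  83  79  73  67  62  58]
 [244 126 117 109 103  96  89  84  78  71  66  62  58]
 [241 124 117  76 102  96  89  83  78  71  66  61  58]
 [242 125  74  71  70  95  88  83  76  71  65  61  58]
 [243 124  71  68  69  69  71  72  71  69  65  61  58]
 [131 124  70  69  68  67  69  69  69  69  66  60  58]
 [131 123  69  67  66  67  69  69  68  68  64  58  57]
 [130 121  69  67  66  66  69  69  69  69  63  59  58]
 [130 121  72  67  66  67  85  80  75  67  62  58  57]
 [129 120 113 105  68  92  85  80  74  68  62  58  58]
 [128 120 112 104  98  91  85  79  71  68  62  58  57]
 [128 120 111 104  98  90  84  79  72  67  62  58  58]]
```

```bash
python3 - <<'E'
from h import *
im=cv2.imread("pics/w4.png"); T=np.load("w3.npz")["T"]
hsv=cv2.cvtColor(im,cv2.COLOR_BGR2HSV)
for c in(315,319,323):
    print(c,[(r,hsv[r,c].tolist(),(T[r,c]*1000).round(1).tolist()) for r in list(range(132,160,2))+list(range(338,360,2))])
# plate top edge along x and rear face
for c in(374,377,380): print(c,[(r,im[r,c].tolist(),(T[r,c]*1000).round(1).tolist()) for r in range(138,156,2)])
# rear region of plate face: keyhole seen through from inside
cv2.imwrite("pics/c1.png",np.hstack([cv2.resize(im[130:270,340:440],(400,560),interpolation=cv2.INTER_NEAREST),cv2.resize(im[130:270,255:355],(400,560),interpolation=cv2.INTER_NEAREST)]))
E
```

```text
315 [(132, [90, 7, 114], [62.2, -6.8, 240.7]), (134, [90, 5, 103], [59.4, -6.8, 241.6]), (136, [120, 31, 50], [66.7, -4.3, 39.7]), (138, [90, 10, 51], [65.3, -4.3, 39.8]), (140, [0, 0, 47], [64.9, -4.1, 22.7]), (142, [105, 9, 55], [66.5, -3.6, -18.9]), (144, [120, 4, 59], [65.6, -3.5, -21.3]), (146, [150, 5, 93], [64.6, -3.5, -21.3]), (148, [165, 7, 137], [63.6, -3.5, -22.3]), (150, [160, 5, 151], [62.6, -3.5, -23.0]), (152, [165, 5, 111], [61.7, -3.5, -23.9]), (154, [5, 27, 105], [60.5, -3.5, -23.0]), (156, [17, 115, 149], [59.5, -3.5, -23.3]), (158, [16, 111, 168], [58.6, -3.5, -24.6]), (338, [15, 57, 54], [21.2, -2.5, -112.9]), (340, [17, 112, 189], [-57.8, -3.9, -23.0]), (342, [16, 113, 188], [-58.5, -3.9, -24.0]), (344, [16, 112, 192], [-59.4, -3.8, -24.7]), (346, [16, 111, 191], [-61.7, -3.9, -23.8]), (348, [17, 116, 184], [-63.6, -3.9, -23.5]), (350, [14, 52, 133], [-65.5, -3.9, -23.1]), (352, [165, 4, 134], [-67.3, -3.9, -22.9]), (354, [160, 6, 130], [-69.3, -3.9, -22.4]), (356, [35, 18, 156], [-276.0, -7.1, 193.0]), (358, [39, 16, 159], [-277.4, -7.1, 190.5])]
319 [(132, [15
[... 2587 characters left out ...]
109], [51.2, 80.9, 240.6]), (142, [101, 103, 100], [48.4, 81.1, 240.7]), (144, [32, 34, 26], [62.0, 38.9, 26.5]), (146, [33, 33, 26], [61.8, 36.3, 12.8]), (148, [29, 29, 19], [60.6, 36.2, 11.8]), (150, [32, 33, 20], [59.2, 36.5, 12.9]), (152, [29, 33, 23], [57.9, 36.5, 12.6]), (154, [28, 28, 18], [56.6, 36.5, 12.4])]
380 [(138, [59, 60, 60], [54.0, 85.2, 241.4]), (140, [60, 61, 59], [51.2, 85.2, 240.4]), (142, [55, 55, 54], [48.4, 85.5, 241.5]), (144, [44, 46, 43], [45.5, 85.9, 242.3]), (146, [76, 81, 58], [61.9, 37.9, 11.0]), (148, [108, 115, 88], [61.0, 37.0, 6.7]), (150, [109, 115, 88], [59.6, 37.5, 8.5]), (152, [108, 115, 89], [58.4, 37.4, 7.5]), (154, [107, 116, 86], [57.3, 37.3, 6.7])]
```

View pics/c1.png

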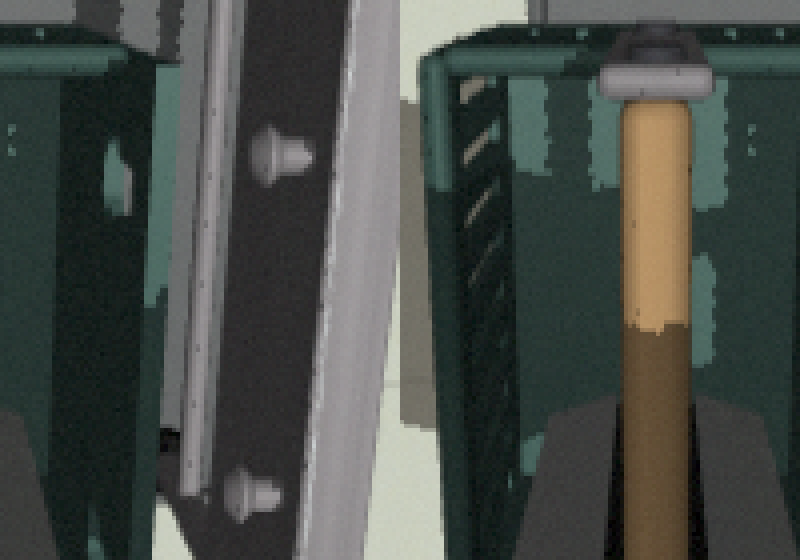

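Offsets found: drainer centre −2.5 mm and stud centre −2.0 mm in tool x, relative yaw −0.25°, 27 mm down and 43 mm forward to the face. Making a partial approach, then checking again.

Request:
step_arm(
  rot=[
    [0, 0, -0.25],
    [0, 0, -0.25],
    [0, 0, -0.25],
    [0, 0, -0.25],
    [0, 0, -0.25],
    [0, 0, -0.25],
    [0, 0, -0.25],
    [0, 0, -0.25],
  ],
  delta_pos=[
    [0.05, 0.3, 0.7],
    [0.05, 0.7, 1.4],
    [0.05, 1.2, 2.1],
    [0.05, 1.5, 2.7],
    [0.05, 1.5, 2.7],
    [0.05, 1.5, 2.7],
    [0.05, 1.5, 2.7],
    [0.05, 1.5, 2.7],
  ],
  grip=[0.2, 0.2, 0.2, 0.2, 0.2, 0.2, 0.2, 0.2],
)

```text
t: 6.27
tool_pos: [0.589, 0.0321, 0.225]
orientation: [0.605, 0.796, 0.0, 0.0]
wrist_force: [0.4, 0.0, -3.5]
finger_gap: 0.0098
gripper_force: 30.0
```

```bash
python3 - <<'E'
from m import *
p,T,M=meas('w5.png')
im=cv2.imread("pics/w5.png")
for c in (377,380,383): print(c,[(r,im[r,c].tolist(),(T[r,c]*1000).round(1).tolist()) for r in (150,170,180)])
cv2.imwrite("pics/c2.png",cv2.resize(im[130:270,340:440],(560,600),interpolation=cv2.INTER_CUBIC))
q=T[165:200,364:378]; 
for r in range(160,200,3): print(r,[tuple((T[r,c]*1000).round(0).astype(int)) for c in range(364,378,2)])
E
```

```text
t 6.27 tcp [0.589  0.0321 0.225 ] y ang 15.49 z [ 0.001 -0.    -1.   ] gap 0.0098 F [ 0.36  0.   -3.53] T [-0.01  0.05  0.05] j [-0.04  0.17  1.24  0.    1.73 -0.31]
drainer plate: y@0 0.0379 ang -0.05 ztop 0.0073 xmax 0.0619
flange n 3746 ymid@0 0.0747 front@0 0.0673 (width 0.0154) ang 0.04 z@0 0.0332 tilt -0.00 xmin/max -0.0580 0.0849
stud 166 x pct [0.0303 0.0367 0.0421] mid 0.0362 ztop 0.0410 y [0.0541 0.0622]
stud 142 x pct [-0.0486 -0.0421 -0.0375] mid -0.0431 ztop 0.0413 y [0.0537 0.0619]
377 [(150, [30, 32, 21], [59.3, 36.3, 12.2]), (170, [46, 51, 37], [46.7, 36.4, 9.0]), (180, [82, 88, 64], [40.4, 36.4, 7.1])]
380 [(150, [111, 116, 90], [59.7, 37.4, 7.9]), (170, [110, 115, 88], [46.9, 38.0, 7.6]), (180, [100, 108, 78], [40.4, 38.4, 7.5])]
383 [(150, [107, 114, 87], [59.7, 39.2, 7.6]), (170, [106, 112, 87], [47.0, 39.9, 7.1]), (180, [128, 129, 119], [7.7, 77.1, 170.7])]
160 [(np.int64(46), np.int64(36), np.int64(63)), (np.int64(47), np.int64(36), np.int64(55)), (np.int64(48), np.int64(36), np.int64(45)), (np.int64(50), np.int64(36), np.int64(36)), (np.int64(51), np.int64(36),
[... 3468 characters left out ...]
30), np.int64(36), np.int64(14)), (np.int64(32), np.int64(36), np.int64(7))]
196 [(np.int64(17), np.int64(36), np.int64(58)), (np.int64(19), np.int64(36), np.int64(47)), (np.int64(22), np.int64(36), np.int64(38)), (np.int64(24), np.int64(37), np.int64(30)), (np.int64(26), np.int64(36), np.int64(22)), (np.int64(28), np.int64(36), np.int64(14)), (np.int64(29), np.int64(36), np.int64(8))]
199 [(np.int64(15), np.int64(36), np.int64(56)), (np.int64(17), np.int64(36), np.int64(46)), (np.int64(19), np.int64(37), np.int64(38)), (np.int64(22), np.int64(36), np.int64(28)), (np.int64(24), np.int64(36), np.int64(20)), (np.int64(26), np.int64(36), np.int64(12)), (np.int64(28), np.int64(36), np.int64(8))]
```

View pics/c2.png

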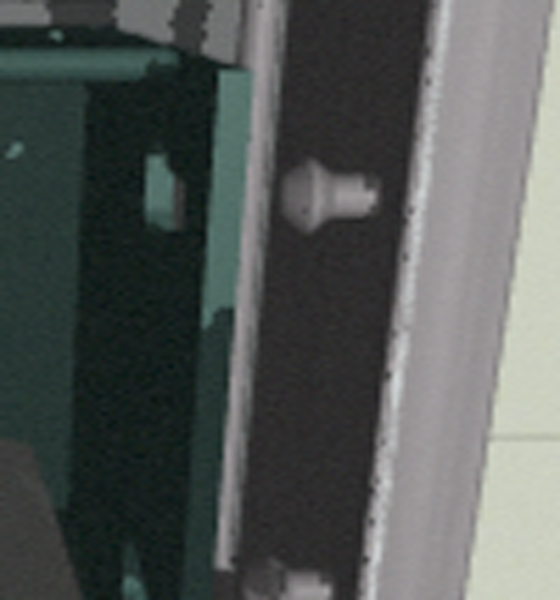

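The crop shows the left stud at (320,195) level with the keyhole opening at (165,190). Lateral error is within about 1 mm and the drainer is 3 mm high. Correcting z, then pushing forward gently.

Request:
step_arm(
  rot=[
    [0, 0, 0],
    [0, 0, 0],
    [0, 0, 0],
    [0, 0, 0],
    [0, 0, 0],
    [0, 0, 0],
  ],
  delta_pos=[
    [0, 0.2, 0.3],
    [0, 0.4, 0.3],
    [0, 0.6, 0.3],
    [0, 0.8, 0.3],
    [0, 0.8, 0.3],
    [0, 0.8, 0.3],
  ],
  grip=[0.2, 0.2, 0.2, 0.2, 0.2, 0.2],
)

```text
t: 6.82
tool_pos: [0.5967, 0.0342, 0.2214]
orientation: [0.605, 0.796, -0.0, -0.0]
wrist_force: [0.8, 0.1, -3.2]
finger_gap: 0.0097
gripper_force: 30.0
```

```bash
python3 - <<'E'
from m import *
p,T,M=meas('w6.png')
Q=T[np.isfinite(T).all(-1)]; q=Q[(Q[:,1]>.0372)&(Q[:,1]<.041)&(Q[:,2]>.045)&(Q[:,2]<.06)&(Q[:,0]>.02)&(Q[:,0]<.055)]
print(len(q),np.percentile(q,[3,50,97],axis=0).round(4)); b=q[q[:,2]>.052]; print(np.percentile(b[:,0],[2,50,98]))
E
```

```text
t 6.82 tcp [0.5967 0.0342 0.2214] y ang 15.49 z [-1.e-04  1.e-04 -1.e+00] gap 0.0097 F [ 0.83  0.15 -3.19] T [0.02 0.06 0.03] j [-0.04  0.19  1.22  0.    1.73 -0.31]
drainer plate: y@0 0.0380 ang -0.06 ztop 0.0073 xmax 0.0618
flange n 3718 ymid@0 0.0666 front@0 0.0593 (width 0.0153) ang 0.31 z@0 0.0295 tilt 0.01 xmin/max -0.0438 0.0848
stud 126 x pct [0.0298 0.0367 0.0421] mid 0.0359 ztop 0.0374 y [0.0478 0.0544]
stud 92 x pct [-0.0478 -0.0417 -0.0373] mid -0.0426 ztop 0.0375 y [0.0479 0.0536]
69 [[0.0288 0.0374 0.0508]
 [0.0351 0.0385 0.0539]
 [0.0424 0.0403 0.0554]]
[0.02971789 0.03517899 0.04304029]
```

Request:
step_arm(
  rot=[
    [0, 0, 0],
    [0, 0, 0],
    [0, 0, 0],
    [0, 0, 0],
    [0, 0, 0],
    [0, 0, 0],
    [0, 0, 0],
    [0, 0, 0],
    [0, 0, 0],
    [0, 0, 0],
  ],
  delta_pos=[
    [0, 0.2, -0.05],
    [0, 0.4, -0.05],
    [0, 0.6, -0.05],
    [0, 0.8, -0.05],
    [0, 1.0, -0.05],
    [0, 1.2, -0.05],
    [0, 1.4, -0.05],
    [0, 1.5, -0.05],
    [0, 1.6, -0.05],
    [0, 1.6, -0.05],
  ],
  grip=[0.2, 0.2, 0.2, 0.2, 0.2, 0.2, 0.2, 0.2, 0.2, 0.2],
)

```text
t: 7.7
tool_pos: [0.6121, 0.0385, 0.2219]
orientation: [0.605, 0.796, 0.0, -0.0]
wrist_force: [-0.5, 0.6, -4.1]
finger_gap: 0.0097
gripper_force: 30.0
```

```bash
python3 - <<'E'
from m import *
p,T,M=meas('w7.png')
im=cv2.imread("pics/w7.png")
cv2.imwrite("pics/c3.png",cv2.resize(im[130:270,340:440],(560,600),interpolation=cv2.INTER_CUBIC))
E
```

```text
t 7.7 tcp [0.6121 0.0385 0.2219] y ang 15.49 z [-0.e+00  1.e-04 -1.e+00] gap 0.0097 F [-0.51  0.61 -4.15] T [-0.1   0.08  0.02] j [-0.03  0.23  1.18  0.    1.74 -0.3 ]
drainer plate: y@0 0.0380 ang -0.08 ztop 0.0074 xmax 0.0618
flange n 2044 ymid@0 0.0544 front@0 0.0501 (width 0.0087) ang 0.16 z@0 0.0299 tilt -0.05 xmin/max -0.0431 0.0847
stud 98 x pct [0.0301 0.0363 0.044 ] mid 0.0371 ztop 0.0353 y [0.0339 0.0394]
stud 65 x pct [-0.0466 -0.0415 -0.0337] mid -0.0402 ztop 0.0365 y [0.0336 0.0383]
```

View pics/c3.png

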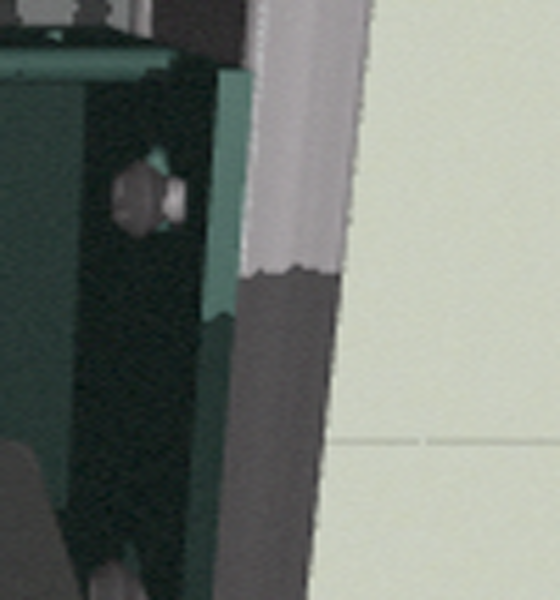

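The head of the left stud shows inside the basket at (140,200), with its neck behind it. The right one shows at the bottom edge, and there is no contact force. Closing the last 3.5 mm, then lowering.

Request:
step_arm(
  rot=[
    [0, 0, 0],
    [0, 0, 0],
    [0, 0, 0],
    [0, 0, 0],
    [0, 0, 0],
  ],
  delta_pos=[
    [0, 0.15, 0],
    [0, 0.25, 0],
    [0, 0.35, 0],
    [0, 0.35, 0],
    [0, 0.35, 0],
  ],
  grip=[0.2, 0.2, 0.2, 0.2, 0.2],
)

```text
t: 8.17
tool_pos: [0.615, 0.0394, 0.222]
orientation: [0.605, 0.796, -0.0, -0.0]
wrist_force: [-2.2, 0.4, -3.0]
finger_gap: 0.0096
gripper_force: 30.0
```

Request:
step_arm(
  rot=[
    [0, 0, 0],
    [0, 0, 0],
    [0, 0, 0],
    [0, 0, 0],
    [0, 0, 0],
    [0, 0, 0],
    [0, 0, 0],
    [0, 0, 0],
  ],
  delta_pos=[
    [0, 0, 0.3],
    [0, 0, 0.6],
    [0, 0, 0.9],
    [0, 0, 1.2],
    [0, 0, 1.4],
    [0, 0, 1.6],
    [0, 0, 1.6],
    [0, 0, 1.6],
  ],
  grip=[0.2, 0.2, 0.2, 0.2, 0.2, 0.2, 0.2, 0.2],
)

```text
t: 8.83
tool_pos: [0.6151, 0.0393, 0.2053]
orientation: [0.605, 0.796, -0.0, -0.0]
wrist_force: [-0.9, -1.1, -4.1]
finger_gap: 0.0095
gripper_force: 30.0
```

Request:
step_arm(
  rot=[
    [0, 0, 0],
    [0, 0, 0],
    [0, 0, 0],
    [0, 0, 0],
  ],
  delta_pos=[
    [0, 0.05, 0.1],
    [0, 0.05, 0.2],
    [0, 0.05, 0.3],
    [0, 0.05, 0.3],
  ],
  grip=[0.2, 0.2, 0.2, 0.2],
)

```text
t: 9.17
tool_pos: [0.615, 0.0394, 0.2047]
orientation: [0.605, 0.796, -0.0, -0.0]
wrist_force: [-6.1, -0.6, 1.7]
finger_gap: 0.0096
gripper_force: 30.0
```

```bash
python3 - <<'E'
from m import *
p,T,M=meas('w8.png')
im=cv2.imread("pics/w8.png")
cv2.imwrite("pics/c4.png",cv2.resize(im[130:270,340:440],(560,600),interpolation=cv2.INTER_CUBIC))
E
```

```text
t 9.17 tcp [0.615  0.0394 0.2047] y ang 15.48 z [-4.e-04 -4.e-04 -1.e+00] gap 0.0096 F [-6.09 -0.63  1.71] T [-0.33  1.24 -0.14] j [-0.03  0.24  1.2  -0.    1.7  -0.3 ]
drainer plate: y@0 0.0401 ang 0.48 ztop 0.0077 xmax 0.0650
flange n 1494 ymid@0 0.0530 front@0 0.0500 (width 0.0060) ang 0.13 z@0 0.0127 tilt -0.04 xmin/max -0.0332 0.0847
stud 111 x pct [0.0315 0.0385 0.0466] mid 0.0391 ztop 0.0170 y [0.0341 0.0367]
stud 71 x pct [-0.0371 -0.0292 -0.0214] mid -0.0292 ztop 0.0177 y [0.0359 0.0364]
```

View pics/c4.png

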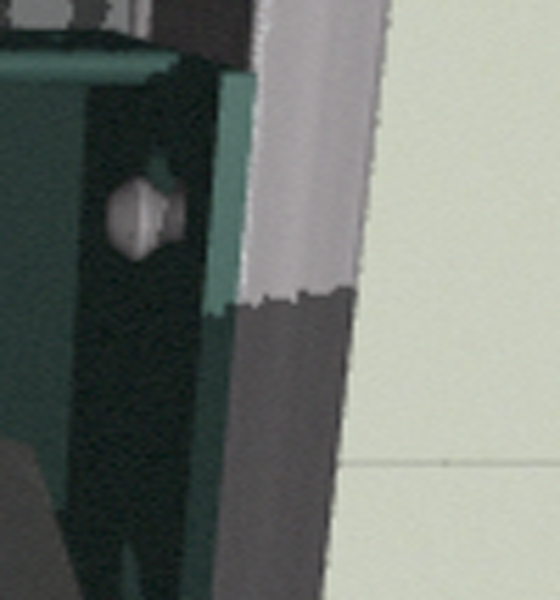

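It rests at TCP z 0.2047, exactly the predicted hanging height, with the weight taken by the studs. Releasing and retreating upward.

Request:
step_arm(
  rot=[
    [0, 0, 0],
    [0, 0, 0],
    [0, 0, 0],
    [0, 0, 0],
    [0, 0, 0],
    [0, 0, 0],
    [0, 0, 0],
  ],
  delta_pos=[
    [0, 0, 0],
    [0, 0, 0],
    [0, 0, 0],
    [0, 0, 0],
    [0, 0, 0],
    [0, 0, 0],
    [0, 0, 0],
  ],
  grip=[1.5, 2.4, 3, 3, 3, 3, 3],
)

```text
t: 9.8
tool_pos: [0.616, 0.0396, 0.2029]
orientation: [0.605, 0.796, 0.0, 0.0]
wrist_force: [0.7, -0.4, 0.2]
finger_gap: 0.0299
gripper_force: 0.0
```

Request:
step_arm(
  rot=[
    [0, 0, 0],
    [0, 0, 0],
    [0, 0, 0],
    [0, 0, 0],
    [0, 0, 0],
    [0, 0, 0],
    [0, 0, 0],
    [0, 0, 0],
  ],
  delta_pos=[
    [0, 0, -0.5],
    [0, 0, -1.5],
    [0, 0, -3],
    [0, 0, -5],
    [0, 0, -8],
    [0, 0, -11],
    [0, 0, -12],
    [0, 0, -12],
  ],
  grip=[3, 3, 3, 3, 3, 3, 3, 3],
)

```text
t: 10.47
tool_pos: [0.617, 0.0395, 0.328]
orientation: [0.605, 0.796, 0.003, 0.004]
wrist_force: [-0.1, -0.1, 0.1]
finger_gap: 0.03
gripper_force: 0.0
```

```bash
python3 - <<'E'
from g import *
p=shot("wrist","w9.png"); M=pose(p["_o"]); W=cloud(p); P=W[np.isfinite(W).all(-1)]
b=P[(P[:,2]>.21)&(P[:,2]<.245)&(np.hypot(P[:,0]-.612,P[:,1]-.038)<.075)]
print("bar",len(b),line(b),np.median(b[:,2]),"expect", .068+.158)
kz=np.polyfit(b[:,1],b[:,2],1); print("bar tilt",np.degrees(np.arctan(kz[0])))
t=P[(P[:,2]>.19)&(P[:,2]<.206)&(P[:,0]>.6)&(P[:,0]<.7)&(P[:,1]>-.03)&(P[:,1]<.11)]; print("plate/flange",len(t),line(t),np.histogram(t[:,2],bins=np.arange(.19,.2061,.002))[0])
s=shot("scene","s9.png")
a=cv2.imread("pics/w9.png"); c=cv2.resize(cv2.imread("pics/s9.png")[100:340,220:420],(500,600))
cv2.imwrite("pics/fin.png",np.hstack([cv2.resize(a,(300,188)) if 0 else cv2.resize(a[100:400,220:450],(300,391)).copy() if 0 else cv2.resize(a[60:400,230:460],(300,600)),c]))
for l in("mug","glass","lemon"): print(l,[np.round(d["xyz"],3).tolist() for d in models.find_in(s,l)[:1]])
E
```

```text
t 10.47 tcp [0.617  0.0395 0.328 ] y ang 15.49 z [ 9.e-03 -2.e-04 -1.e+00] gap 0.03 F [-0.14 -0.11  0.07] T [-0.05  0.03 -0.03] j [-0.03  0.25  0.94  0.    1.94 -0.3 ]
bar 1407 (array([0.61308451, 0.03918411]), np.float64(15.226533123593983)) 0.22820239135646458 expect 0.226
bar tilt 0.445659002015417
plate/flange 1755 (array([0.65665545, 0.05848618]), np.float64(13.652081384639299)) [671 688  68 304  14   5   4   1]
mug [[0.45, 0.251, 0.041]]
glass [[0.624, -0.198, 0.05]]
lemon [[0.407, 0.012, 0.047]]
```

View pics/fin.png

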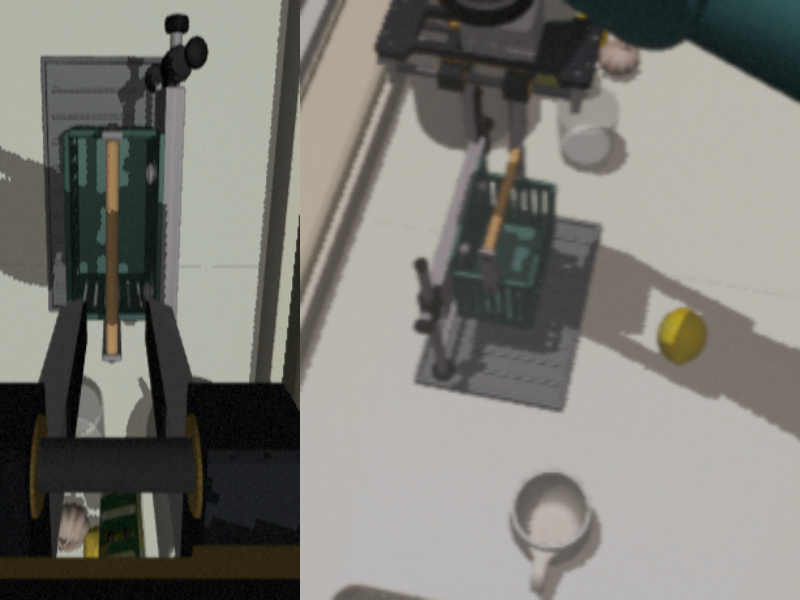

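The final views show the drainer hanging level and flat on the plate, with both heads inside its back at (150,175) and (150,290). The mug, glass and lemon are in place and the gripper is clear.

```bash
python3 -c "
from cell import order
print(order.finish_job())"
```

```text
the job is handed in; nothing more can be done
None
```

The drainer hangs by itself on both studs, level and flat against the plate, with its underside about 72 mm above the worktop. The mug, glass and lemon were not touched, and the job was handed in at about 10.5 s; no verdict was returned.

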